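# Draw up the press's ejector plunger with the hook

### The arm

A 7-joint arm with a two-finger parallel gripper is mounted at the origin on the work surface. World frame = base frame: x ahead of the robot, y to its left, z up, the work surface at z = 0. Lengths are in m, angles in rad, forces in N, time in s.
With the tool pointing down it reaches from about 0.425 to 0.925 m from the base axis. Payload 6.8 kg.
Tool frame: the origin (TCP) lies at the very end of the fingers, on their centre line; the grasp point (between the pads) lies 19 mm behind it; z points along the fingers, y is the line along which they close (so a half turn about z gives the same grasp; the last joint's range is limited). The gripper opens to 85 mm and grips with 20 to 120 N. Pads are 22 mm wide; open, the fingers measure 114 mm over their backs; the gripper's body (76 mm by 85 mm) begins 54 mm behind the grasp point. The pads swing forward as they close: fully open they stand 13 mm farther back than shut.
Start: joints at [-1.278, 0.477, 0.022, 1.555, -0.011, 1.109, -0.083], TCP at [0.263, 0.622, 0.231] pointing down, gripper open.
Joint ranges: [-2.96, 2.96], [-0.34, 2.1], [-1.41, 1.46], [0.24, 2.44], [-1.37, 4.51], [0.17, 1.92], [-2.96, 2.96]. Speed limits (rad/s): [2.39, 2.39, 3.14, 3.14, 3.14, 3.14, 3.14].

### API

Orientations are given as a unit quaternion [w, x, y, z].
In Python, from station import bot gives the robot as it stands.
- The arm moves only by the tool apply_moves, never from a script. Its argument "deltas" is a list of rows, each a list of 3 entries, a list of its own where there are three numbers: the closure, from 0 (fully open) to 1 (shut), then the shift along the tool's x, y, z in units of 0.2 m (1.0 is 0.2 m), then the turn about the tool's z in units of 2 pi rad (1.0 is 2 pi rad). A call has 1 to 12 rows; each row is the pose to reach, as a shift and turn from the pose commanded when the call began, along the tool's axes at that moment, turning the shorter way round; what a row does not reach only later rows make up. A row lasts 1/10 s, in which the tool goes at most 50 mm and 8.59 degrees, less where a joint would pass 70% of its speed; a pose out of reach is approached as far as the arm can. A call with a number of a shift or a turn outside -1 to 1 is refused whole. A call with a gripper value outside its range is refused whole. The fingers move at their own pace and stop on an object; "squeeze" is the grip in N (left out, the last holds). Time passes only in rows, so rows that repeat a pose let the fingers close. It gives the time, the measured TCP pose, the force, the opening and the grip force at its end, in the units of the state.
- bot.get_obs(): the state, without advancing time (a new reading comes with each control period).
- bot.read_camera(name): name is "scene" or "side" or "wrist"; returns a dict with "color" (400x640x3 uint8, red, green, blue), "intrinsics" (3x3 intrinsics, pixels), "pose" (4x4, takes a point from camera to world coordinates); the wrist camera has in their place "hand_eye" (4x4, takes a point from camera to tool coordinates, whose origin is the TCP and whose axes are the flange's). Camera axes: x right, y down, z forward; pixel columns grow to the right and rows downward; lengths in m; the calibration is good to about 2 mm. A picture is of the moment at which its call begins: read the wrist's pose just before it. There is no depth.
- bot.hand_in(): hands the job in; it is judged then, once.
Trained networks look in a picture, given as the dict that the camera call returned (one of the last four; its "shot" number tells which), for a name from the list of things; names that differ only in an ending like _2 or _b are one class to them, and where a whole thing is asked for, a point or a joint stands for the part that bears it (a point fixed in the world has none). Each returns a list of dicts, best first, with "confidence" (0 to 1); they miss things now and then, are a little off and sometimes report something else, mostly with a low value. They report only what shows in the picture. A call takes as long as a camera call. They do not tell look-alikes from the thing itself.
- bot.look_for(picture, target): "point" ([x, y, z] in m, in world coordinates, good to about 4 mm: the middle of the surface that is visible of it).
The state is a dict: "t": time; "q": joint angles; "joint_vel": joint speeds; "joint_torque": joint torques, N m; "eef_pos": TCP position; "tool_rot": TCP orientation; "contact_force": force on the tool from outside, world axes, zero at the start; "torque": the same for the moment, N m; "gripper_width": opening from 0.0 (shut) to 1.0 (fully open); "grasp_force": force on a finger pad.
Only numpy, scipy, OpenCV 4.12 (cv2) and the standard library are available. Lean on these libraries where they do the work, as an engineer would, in place of code of your own. Each camera call takes 0.05 s, during which the arm holds its last target. There are 200 camera calls.

### The job

Take the hook tool from its stand, hook the orange loop deep in the mounting press's bore and draw the brass ejector plunger up until it is fully against its stop; hold it there for half a second with a pull of about 15 N to prove it is home. Then unhook, leave the plunger up and hang the tool back in its stand. Where the stop comes, how high the loop is set and to which side it leans must be felt: never push, pull or scrape with the hook harder than about 20 N, do not let the robot itself touch the plunger or loop, and leave the jars, specimens, oil bottle and mouse where they are.

Things in the scene. Friction and masses are not known exactly. Their poses are not given: they have to be found in the camera images.
- press: Small mounting press, fixed: white base plate 170 x 150 x 18 mm with an upright aluminium cylinder, 92 mm outside diameter, top 125 mm above the bench. Its vertical bore on the origin's axis is 60 mm wide, its floor 20 mm above the bench. A steel column 22 mm thick, 138 mm high stands 68 mm from the axis along the press's +x. Origin: centre of the underside, z up.
- bore_mouth (a point): Centre of the bore's mouth, 125 mm above the bench; axes as the press.
- plunger: Brass ejector plunger captive in the bore, 57 mm diameter, 26 mm high, axes as the press; origin: centre of its underside, 20 to 42 mm above the press's origin at the start. It only slides up and down, needs about 8 N to draw up, stays wherever it is let go, and meets a hard stop somewhere between 78 and 90 mm above the press's origin: the stop is set by hand and not measured.
- plunger_top (a point): Centre of the plunger's top face, 26 mm above its origin. Above it a steel disc 3 mm thick and 30 mm wide sits on a stem whose height was set by hand and is not measured: the disc's underside is 1 to 7 mm above this face. The loop stands on the disc; under a pull disc and loop give upwards on a stiff spring, 1 mm for 8 N.
- bore_axis (a point): A point on the bore's axis 50 mm above the bench, axes as the press. Orange wire loop, 4 mm wire, hinged 5 mm above the disc's underside about a line along this y axis: legs 22 mm apart along y, straight for 22 mm, then sloping to a peak 27 mm from the hinge (wire centres). It leans up to 0.55 rad to +x or -x, unmeasured, and stays until pushed (0.5 N at the peak).
- hook: Hook tool hanging upright in its stand, 0.12 kg, z up. Origin: centre of the underside of its 36 x 36 x 6 mm steel collar, which lies on the stand's top. Above it a red square handle 18 x 18 mm, z = 6 to 61 mm, sides along x and y. Below it a 5 mm round shank runs down the z axis to the foot.
- hook_grip (a point): Where the handle is gripped: 40 mm above the hook's origin, on its axis; axes as the hook.
- hook_foot (a point): Lower end of the shank's centre line, 125 mm below the hook's origin; axes as the hook. From here a foot of 5 mm wire runs 14 mm along +x and then a tip 8 mm up (centre lines; ends are round, adding 2.5 mm). Underside of the foot 127.5 mm below the origin; gap between shank and tip 9 mm.
- stand: Fixed grey hook stand: base 110 x 100 x 12 mm, two side plates, top plate 80 x 90 mm with its upper face 150 mm above the bench and a slot through it from x = -16 to +28 mm, 22 mm wide. The hook hangs with its axis on the stand's z axis and its foot towards the stand's +x; it lifts straight up and lowers straight down. Origin: centre of the underside.
- tray: Empty blue specimen tray, fixed, 140 x 140 mm, 14 mm high; bystander. Origin: centre of the underside.
- jar0: Sample jar with black cap, 52 mm diameter, 75 mm high; bystander. Origin: centre of its underside.
- jar1: Sample jar with black cap, 52 mm diameter, 75 mm high; bystander. Origin: centre of its underside.
- jar2: Sample jar with black cap, 52 mm diameter, 75 mm high; bystander. Origin: centre of its underside.
- specimen0: Resin-mounted specimen, 32 mm diameter, 18 mm high; bystander. Origin: centre of its underside.
- specimen1: Resin-mounted specimen, 32 mm diameter, 18 mm high; bystander. Origin: centre of its underside.
- mouse: Round black computer mouse, 62 mm wide, 32 mm high; bystander. Origin: centre of its underside.
- oil: Amber oil bottle, 44 mm diameter, 110 mm high; bystander. Origin: centre of its underside.
Mind the look-alikes: they are no part of the job. Leave any black or blue look-alike of the stand alone.

How it is judged:
By the outcome, as a careful person would: the job done as asked, in the order asked, and still so for the second after the job is handed in, with the robot touching nothing.
It also fails if it takes over 72 s, if anything falls off the work surface, if the arm or the gripper's body presses on something with over 40 N, if the wrist force passes 120 N, or if a joint passes its speed limit or range.

## Working session

There is one attempt and no reset: what is moved stays moved. The work goes in short steps, Python scripts to look and compute and a tool call to move; the robot and the scene stay as the last step left them, time stands still between calls to the robot, and variables do not carry over. Pictures are saved under pics/ and viewed, at most 10 in all, crops included, and the job is handed in when it is done.

Besides the shell and the picture viewer there is one more tool, called after ">>>" as name([rows], argument=value, ...), one row to a line, values as JSON. apply_moves: Moves the arm, as the interface text tells. Its arguments: {"type":"object","properties":{"deltas":{"type":"array","items":{"type":"array"}},"squeeze":{"type":"number"}},"required":["deltas"]}

```bash
ls; mkdir -p pics
python3 - <<'E'
from station import bot
import cv2
o=bot.get_obs()
for k in('t','eef_pos','tool_rot','contact_force','gripper_width'):print(k,o[k])
for n in('scene','side'):
    p=bot.read_camera(n); cv2.imwrite(f'pics/{n}0.png',p['color'][:,:,::-1])
    print(n,p['intrinsics'],p['pose'])
    for t in('press','bore_mouth','hook','hook_grip','hook_foot','stand','plunger','oil','jar0','mouse','tray','specimen0'):
        print(t,[([round(float(v),3) for v in d['point']],round(d['confidence'],2)) for d in bot.look_for(p,t)[:4]])
E
```

```text
pics
t 0.0
eef_pos [0.26317633 0.6209481  0.23033589]
tool_rot [-8.44990487e-05  1.99071593e-01  9.79984539e-01 -8.92883931e-04]
contact_force [-0.66085447  0.13070164 -0.19695803]
gripper_width 0.9978366100640094
scene [[507.92054253   0.         323.02415341]
 [  0.         507.92054253 201.01608587]
 [  0.           0.           1.        ]] [[-0.80558773  0.47082205 -0.35965956  1.02550757]
 [ 0.59241814  0.6315913  -0.50013316  0.57885097]
 [-0.00831587 -0.61596998 -0.78772573  1.27418648]
 [ 0.          0.          0.          1.        ]]
press [([0.594, -0.032, 0.033], 0.67), ([0.572, -0.071, 0.076], 0.35)]
bore_mouth [([0.604, -0.032, 0.029], 0.94)]
hook [([0.54, -0.304, 0.165], 0.46)]
hook_grip [([0.541, -0.301, 0.165], 0.61)]
hook_foot [([0.601, -0.033, 0.031], 0.54), ([0.544, -0.3, 0.166], 0.5), ([0.523, 0.287, 0.012], 0.3)]
stand [([0.718, -0.318, 0.096], 0.94), ([0.364, -0.024, 0.083], 0.83), ([0.368, -0.368, 0.071], 0.73), ([0.547, -0.288, 0.07], 0.71)]
plunger []
oil [([0.703, -0.193, 0.066], 0.68), ([0.593, -0.03, 0.03], 0.53)]
jar0 [([0.711, 0.225, 0.076], 0.93), ([
[... 608 characters left out ...]
6175 -0.84148934 -0.5397898   0.76926768]
 [ 0.          0.          0.          1.        ]]
press [([0.564, -0.084, 0.068], 0.78)]
bore_mouth [([0.562, -0.084, 0.067], 0.57)]
hook [([0.531, -0.318, 0.17], 0.77)]
hook_grip [([0.533, -0.321, 0.168], 0.77)]
hook_foot [([0.527, -0.32, 0.171], 0.81)]
stand [([0.306, -0.609, 0.104], 0.96), ([0.705, -0.376, 0.075], 0.81), ([0.356, -0.405, 0.103], 0.8), ([0.52, -0.353, 0.068], 0.62)]
plunger []
oil [([0.691, -0.225, 0.058], 0.97)]
jar0 [([0.692, -0.142, 0.056], 0.66), ([0.694, 0.201, 0.052], 0.64), ([0.693, 0.114, 0.063], 0.63)]
mouse [([0.524, -0.513, 0.019], 0.97)]
tray [([0.515, 0.282, 0.003], 0.68), ([0.517, -0.355, 0.069], 0.41)]
specimen0 []
```

View pics/scene0.png

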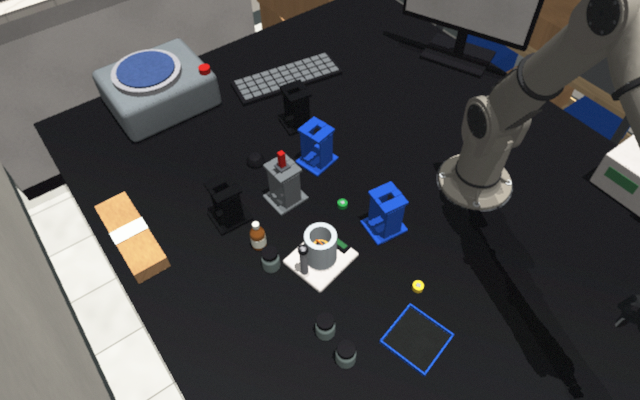

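View pics/side0.png

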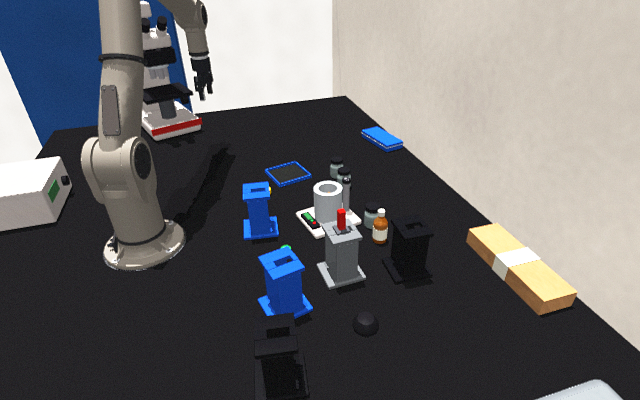

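Run:
```python
import cv2
a=cv2.imread('pics/scene0.png')[135:285,250:365]
b=cv2.imread('pics/side0.png')[170:290,290:390]
a=cv2.resize(a,None,fx=4,fy=4,interpolation=2)[:600,:399]
b=cv2.resize(b,None,fx=4,fy=4,interpolation=2)
import numpy as np
c=np.zeros((600,800,3),'u1');c[:,:399]=a;c[:480,400:800]=b;cv2.imwrite('pics/crop0.png',c)
```

```text
(no output)
```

View pics/crop0.png

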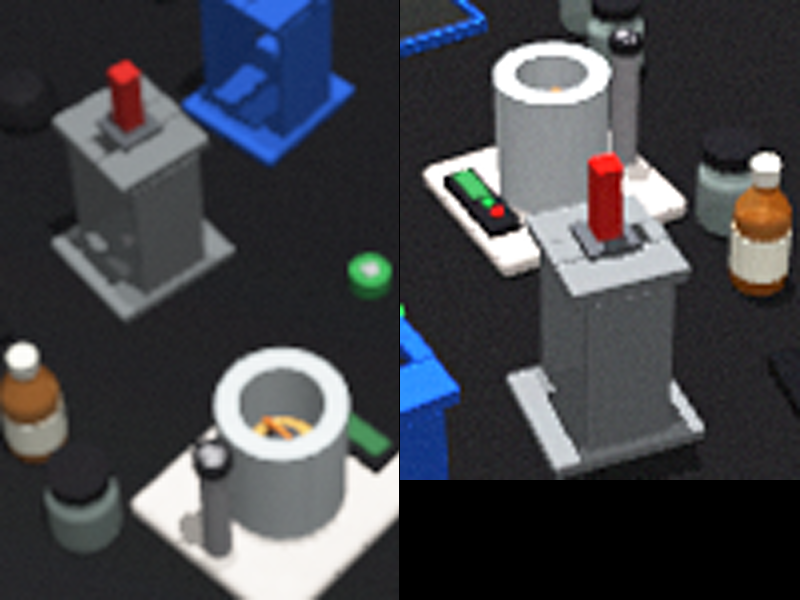

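```bash
cat > h.py <<'E'
import numpy as np, cv2
CAL={}
def ray(p,uv,z,pose=None):
    """world point on plane z seen at uv"""
    P=p['pose'] if pose is None else pose
    d=P[:3,:3]@np.linalg.inv(p['intrinsics'])@np.array([uv[0],uv[1],1.])
    return P[:3,3]+d*(z-P[2,3])/d[2]
def tri(ps,uvs,poses):
    A=np.zeros((3,3));b=np.zeros(3)
    for p,uv,P in zip(ps,uvs,poses):
        d=P[:3,:3]@np.linalg.inv(p['intrinsics'])@np.array([uv[0],uv[1],1.]);d/=np.linalg.norm(d)
        M=np.eye(3)-np.outer(d,d);A+=M;b+=M@P[:3,3]
    return np.linalg.solve(A,b)
def R(q):
    from scipy.spatial.transform import Rotation as Ro
    return Ro.from_quat([q[1],q[2],q[3],q[0]]).as_matrix()
def toolpose(o):
    T=np.eye(4);T[:3,:3]=R(o['tool_rot']);T[:3,3]=o['eef_pos'];return T
def cmd(o,target,dyaw=0):
    """shift in tool axes, units of 0.2 m"""
    return np.round(R(o['tool_rot']).T@(np.array(target)-o['eef_pos'])/0.2,3)
E
python3 - <<'E'
from station import bot
from h import *
s=bot.read_camera('scene');d=bot.read_camera('side');w=bot.read_camera('wrist')
S=lambda x,y:(250+x/4,135+y/4)
D=lambda x,y:(290+(x-400)/4,170+y/4)
r=lambda n,p,uv,z:print(n,ray(p,uv,z).round(4))
r('mouth S',s,S(283,404),.125);r('mouth D',d,D(553,73),.125)
r('col S',s,S(212,453),.138);r('col D',d,D(627,40),.138)
r('handle S',s,S(124,66),.211);r('handle D',d,D(605,158),.211)
for n,u in dict(L=(53,120),B=(125,187),Rr=(208,138)).items(): r('stand S '+n,s,S(*u),.15)
for n,u in dict(L=(528,212),B=(577,293),Rr=(689,270)).items(): r('stand D '+n,d,D(*u),.15)
for n,u in dict(L=(130,502),).items(): r('plate S '+n,s,S(*u),.018)
for n,u in dict(L=(422,175),B=(510,273),R=(686,210)).items(): r('plate D '+n,d,D(*u),.018)
print(w['intrinsics'],w['hand_eye'])
E
```

```text
mouth S [ 0.5775 -0.057   0.125 ]
mouth D [ 0.5792 -0.0662  0.125 ]
col S [ 0.6433 -0.0463  0.138 ]
col D [ 0.6441 -0.0573  0.138 ]
handle S [ 0.5299 -0.3143  0.211 ]
handle D [ 0.5349 -0.3103  0.211 ]
stand S L [ 0.5743 -0.351   0.15  ]
stand S B [ 0.5673 -0.2644  0.15  ]
stand S Rr [ 0.492  -0.2673  0.15  ]
stand D L [ 0.496  -0.2696  0.15  ]
stand D B [ 0.4996 -0.3598  0.15  ]
stand D Rr [ 0.5735 -0.3603  0.15  ]
plate S L [ 0.6743 -0.1133  0.018 ]
plate D L [ 0.4791 -0.0184  0.018 ]
plate D B [ 0.5112 -0.1669  0.018 ]
plate D R [ 0.6684 -0.1336  0.018 ]
[[299.07243931   0.         319.59209945]
 [  0.         299.07243931 204.11468484]
 [  0.           0.           1.        ]] [[-5.21934150e-04 -9.59325546e-01 -2.82301655e-01  7.09999777e-02]
 [ 9.99999616e-01 -6.99628996e-04  5.28647338e-04 -6.54349144e-04]
 [-7.04651320e-04 -2.82301271e-01  9.59325542e-01 -1.42904358e-01]
 [ 0.00000000e+00  0.00000000e+00  0.00000000e+00  1.00000000e+00]]
```

>>> apply_moves([
  [0,[-0.83,-0.47,-0.65],0.186],
  [0,[-0.83,-0.47,-0.65],0.186],
  [0,[-0.83,-0.47,-0.65],0.186],
  [0,[-0.83,-0.47,-0.65],0.186],
  [0,[-0.83,-0.47,-0.65],0.186],
  [0,[-0.83,-0.47,-0.65],0.186],
  [0,[-0.83,-0.47,-0.65],0.186],
  [0,[-0.83,-0.47,-0.65],0.186],
])

```text
t: 2.25
eef_pos: [0.3797, 0.47, 0.3617]
tool_rot: [-0.0, 0.709, 0.705, 0.0]
contact_force: [-0.5, 0.4, 1.5]
gripper_width: 0.997
grasp_force: 0.0
```

>>> apply_moves([
  [0,[-1,0.5,0],0],
  [0,[-1,0.5,0],0],
  [0,[-1,0.5,0],0],
  [0,[-1,0.5,0],0],
  [0,[-1,0.5,0],0],
])

```text
t: 2.75
eef_pos: [0.482, 0.265, 0.3619]
tool_rot: [0.001, 0.709, 0.705, 0.0]
contact_force: [0.1, 0.6, -0.3]
gripper_width: 0.994
grasp_force: 0.0
```

>>> apply_moves([
  [0,[-1,0.5,0],0],
  [0,[-1,0.5,0],0],
  [0,[-1,0.5,0],0],
  [0,[-1,0.5,0],0],
  [0,[-1,0.5,0],0],
])

```text
t: 3.25
eef_pos: [0.5813, 0.0648, 0.3618]
tool_rot: [0.001, 0.709, 0.705, -0.0]
contact_force: [-0.6, -0.6, -0.3]
gripper_width: 0.998
grasp_force: 0.0
```

>>> apply_moves([
  [0,[-0.7,0,0],0],
  [0,[-0.7,0,0],0],
  [0,[-0.7,0,0],0],
  [0,[-0.7,0,0],0],
  [0,[-0.7,0,0],0],
  [0,[-0.7,0,0],0],
])

```text
t: 3.85
eef_pos: [0.5804, -0.068, 0.3612]
tool_rot: [-0.0, 0.706, 0.708, 0.0]
contact_force: [-0.6, 0.2, -0.1]
gripper_width: 1.0
grasp_force: 0.0
```

Run:
```python
from station import bot
from h import *
o=bot.get_obs();w=bot.read_camera('wrist');P=toolpose(o)@w['hand_eye']
np.savez('w1.npz',P=P,K=w['intrinsics'])
print(o['eef_pos'],o['q'],P[:3,3]);cv2.imwrite('pics/w1.png',w['color'][:,:,::-1])
```

```text
[ 0.58039128 -0.06796     0.36116261] [-0.47919466  0.25464638  0.61423023  1.63805266 -0.15217046  1.29725366
  0.16443966] [0.58029551 0.0025681  0.50412433]
```

View pics/w1.png

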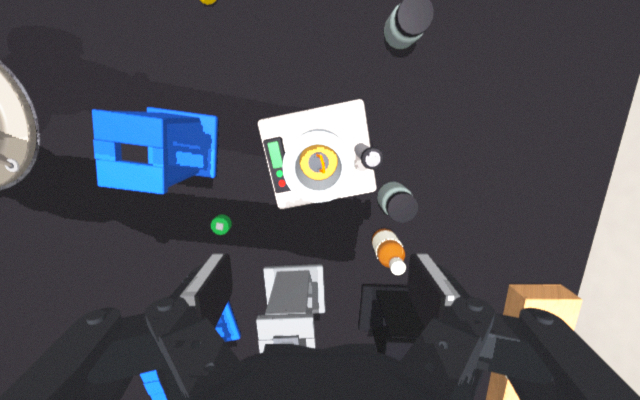

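Run:
```python
import cv2
a=cv2.imread('pics/w1.png')[115:190,275:385]
cv2.imwrite('pics/c1.png',cv2.resize(a,None,fx=7,fy=7,interpolation=2))
```

```text
(no output)
```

View pics/c1.png

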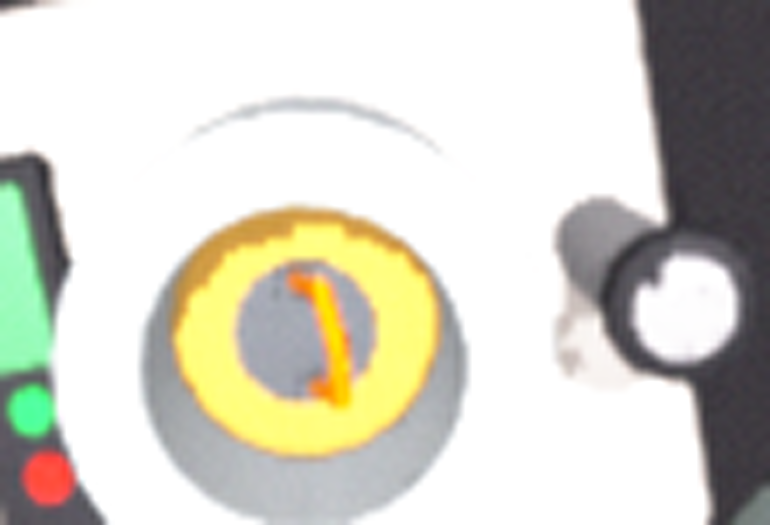

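>>> apply_moves([
  [0,[-0.6,-0.2,0],0],
  [0,[-0.6,-0.2,0],0],
  [0,[-0.6,-0.2,0],0],
  [0,[-0.6,-0.2,0],0],
  [0,[-0.6,-0.2,0],0],
])

```text
t: 4.4
eef_pos: [0.5408, -0.1883, 0.3613]
tool_rot: [-0.0, 0.706, 0.708, 0.0]
contact_force: [0.8, 0.6, 0.1]
gripper_width: 1.003
grasp_force: 0.0
```

Run:
```python
from station import bot
from h import *
o=bot.get_obs();w=bot.read_camera('wrist');P=toolpose(o)@w['hand_eye']
np.savez('w2.npz',P=P,K=w['intrinsics'])
print(o['eef_pos'],P[:3,3]);cv2.imwrite('pics/w2.png',w['color'][:,:,::-1])
a=w['color'][150:330,210:450,::-1]
cv2.imwrite('pics/w2c.png',cv2.resize(a,None,fx=3.2,fy=3.2,interpolation=2))
```

```text
[ 0.54084849 -0.18831695  0.36125191] [ 0.54074732 -0.11778578  0.5042121 ]
```

View pics/w2c.png

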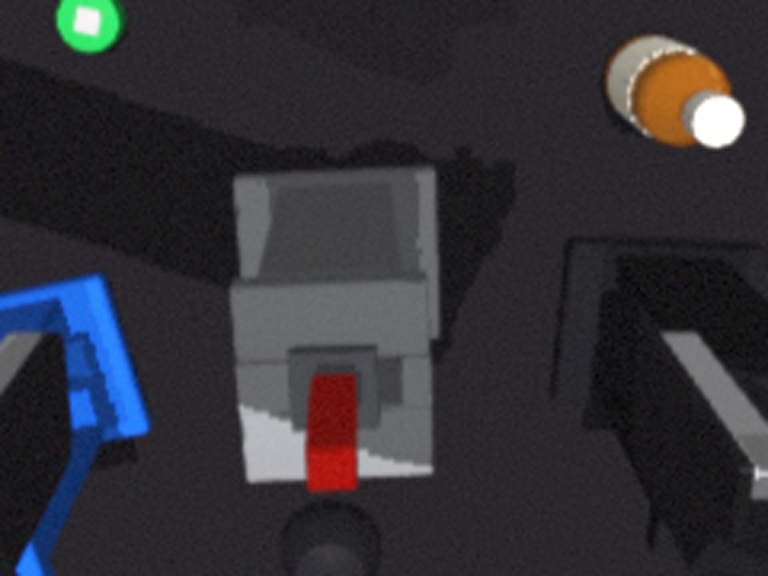

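Run:
```python
from h import *
f=np.load('w1.npz');p={'intrinsics':f['K'],'pose':f['P']}
C=lambda x,y:(275+x/7,115+y/7)
r=lambda n,uv,z:(print(n,ray(p,uv,z).round(4)))
r('bore C',C(305,355),.125);r('bore L',C(143,360),.125);r('bore R',C(467,360),.125);r('bore B',C(305,521),.125)
r('col',C(685,308),.138)
a=[ray(p,u,.018) for u in((375.5,183),(362,100),(258,121),(276,208))]
for x,y in zip(a,a[1:]+a[:1]): d=y-x;print('plate edge',d.round(4),np.linalg.norm(d).round(4),np.degrees(np.arctan2(d[1],d[0])).round(1))
print('plate c',np.mean(a,0))
f=np.load('w2.npz');p={'intrinsics':f['K'],'pose':f['P']}
C=lambda x,y:(210+x/3.2,150+y/3.2)
for n,u,z in(('TL',(233,284),.15),('TR',(427,277),.15),('BR',(432,472),.15),('BL',(247,482),.15),('handle top',(331,470),.211),('htL',(307,490),.211),('htR',(357,488),.211),('htTop',(331,448),.211),('collar TL',(290,347),.156),('collar TR',(378,345),.156)): r(n,C(*u),z)
```

```text
bore C [ 0.5797 -0.0571  0.125 ]
bore L [ 0.5502 -0.0581  0.125 ]
bore R [ 0.6092 -0.058   0.125 ]
bore B [ 0.5797 -0.0881  0.125 ]
col [ 0.646  -0.0467  0.138 ]
plate edge [-0.0279  0.1302  0.    ] 0.1331 102.1
plate edge [-0.1615 -0.0316 -0.    ] 0.1646 -168.9
plate edge [ 0.0228 -0.1424  0.    ] 0.1442 -80.9
plate edge [0.1667 0.0438 0.    ] 0.1724 14.7
plate c [ 0.5779997 -0.0562946  0.018    ]
TL [ 0.4947 -0.2673  0.15  ]
TR [ 0.5721 -0.2642  0.15  ]
BR [ 0.5764 -0.3532  0.15  ]
BL [ 0.4977 -0.3581  0.15  ]
handle top [ 0.5348 -0.3119  0.211 ]
htL [ 0.5263 -0.32    0.211 ]
htR [ 0.5439 -0.3191  0.211 ]
htTop [ 0.5348 -0.3031  0.211 ]
collar TL [ 0.5174 -0.2919  0.156 ]
collar TR [ 0.5526 -0.291   0.156 ]
```

>>> apply_moves([
  [0,[-0.614,-0.028,0.3],-0.0067],
  [0,[-0.614,-0.028,0.3],-0.0067],
  [0,[-0.614,-0.028,0.3],-0.0067],
  [0,[-0.614,-0.028,0.3],-0.0067],
  [0.3,[-0.614,-0.028,0.6],-0.0067],
  [0.3,[-0.614,-0.028,0.8],-0.0067],
  [0.3,[-0.614,-0.028,0.95],-0.0067],
  [0.3,[-0.614,-0.028,0.95],-0.0067],
  [0.3,[-0.614,-0.028,0.95],-0.0067],
], squeeze=50)

```text
t: 5.35
eef_pos: [0.5364, -0.3109, 0.1719]
tool_rot: [-0.0, 0.691, 0.723, 0.0]
contact_force: [-0.2, -1.1, 0.6]
gripper_width: 0.703
grasp_force: 0.0
```

Run:
```python
from station import bot
from h import *
o=bot.get_obs();w=bot.read_camera('wrist')
print(o['eef_pos'],o['tool_rot'],o['contact_force'],o['gripper_width']);cv2.imwrite('pics/w3.png',w['color'][:,:,::-1])
```

```text
[ 0.53640482 -0.31087058  0.17186589] [-6.70667331e-05  6.90579939e-01  7.23256048e-01  1.79032973e-04] [-0.17677511 -1.12166298  0.6345763 ] 0.7025316586390113
```

View pics/w3.png

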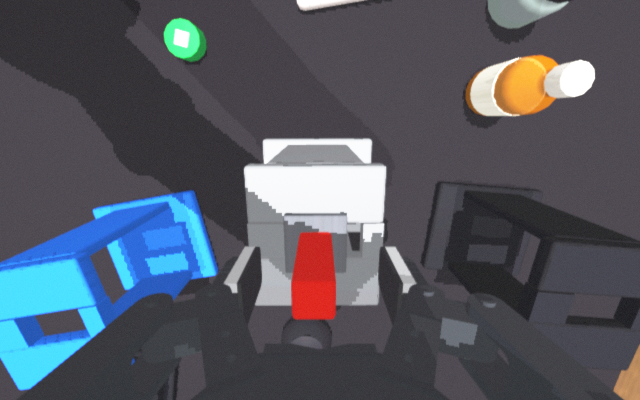

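>>> apply_moves([
  [0.3,[0,-0.007,0],0],
  [1,[0,-0.007,0],0],
  [1,[0,-0.007,0],0],
  [1,[0,-0.007,0],0],
  [1,[0,-0.007,0],0],
  [1,[0,-0.007,0],0],
  [1,[0,-0.007,0],0],
  [1,[0,-0.007,0],0],
], squeeze=60)

```text
t: 6.2
eef_pos: [0.534, -0.3127, 0.1721]
tool_rot: [0.0, 0.692, 0.722, 0.0]
contact_force: [-0.3, 0.9, 7.3]
gripper_width: 0.202
grasp_force: 59.3
```

>>> apply_moves([
  [1,[0,0,-0.1],0],
  [1,[0,0,-0.3],0],
  [1,[0,0,-0.5],0],
  [1,[0,0,-0.7],0],
  [1,[0,0,-0.9],0],
  [1,[0,0,-0.9],0],
  [1,[0,0,-0.9],0],
  [1,[0,0,-0.9],0],
], squeeze=80)

```text
t: 7.0
eef_pos: [0.5329, -0.3118, 0.3496]
tool_rot: [-0.001, 0.692, 0.722, -0.0]
contact_force: [0.5, -0.4, -1.6]
gripper_width: 0.199
grasp_force: 78.2
```

Run:
```python
from station import bot
from h import *
o=bot.get_obs();print(o['eef_pos'],o['tool_rot'],o['contact_force'],o['gripper_width'],o['q'])
x=R(o['tool_rot'])[:,0];print(np.degrees(np.arctan2(x[1],x[0])))
y=np.radians(10.3);ax=np.array([.5795,-.058]);c=ax-0.020*np.array([np.cos(y),np.sin(y)])
print(c, cmd(o,[*c,o['eef_pos'][2]]))
s=bot.read_camera('scene');cv2.imwrite('pics/s1.png',cv2.resize(s['color'][90:240,240:400,::-1],None,fx=4,fy=4))
```

```text
[ 0.53292097 -0.3118049   0.34960547] [-1.34903561e-03  6.91557026e-01  7.22320498e-01 -3.97981468e-04] [ 0.49817101 -0.39874929 -1.61981724] 0.19867425806448327 [-0.09620783  0.34846062  0.70846533  1.58016279 -0.23221825  1.30217316
  0.6886247 ]
92.49281837336413
[ 0.5598223  -0.06157604] [1.244e+00 1.890e-01 1.000e-03]
```

View pics/s1.png

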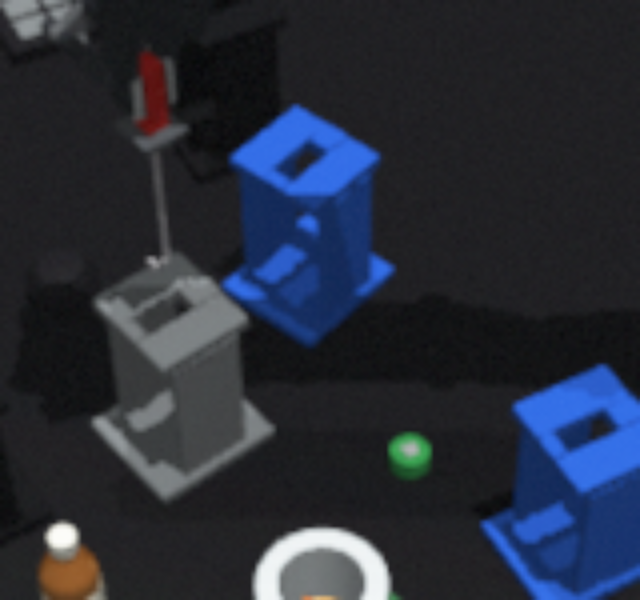

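>>> apply_moves([
  [1,[0.2,0.04,0],-0.0217],
  [1,[0.4,0.08,0],-0.0217],
  [1,[0.6,0.1,0],-0.0217],
  [1,[0.8,0.15,0],-0.0217],
  [1,[1.0,0.189,0],-0.0217],
  [1,[1.0,0.189,0],-0.0217],
])

```text
t: 7.65
eef_pos: [0.5635, -0.103, 0.3492]
tool_rot: [-0.002, 0.637, 0.771, 0.0]
contact_force: [0.6, -0.3, -2.5]
gripper_width: 0.197
grasp_force: 78.1
```

Run:
```python
from station import bot
from h import *
o=bot.get_obs();print(o['eef_pos'],o['contact_force'])
x=R(o['tool_rot'])[:,0];print(np.degrees(np.arctan2(x[1],x[0])))
print(cmd(o,[.5598,-.0616,.26]))
```

```text
[ 0.56348751 -0.10298597  0.3492165 ] [ 0.61277294 -0.26565184 -2.51667217]
100.90964135263613
[0.205 0.022 0.447]
```

>>> apply_moves([
  [1,[0.2,0.022,0],0],
  [1,[0.2,0.022,0],0],
  [1,[0.2,0.022,0.1],0],
  [1,[0.2,0.022,0.2],0],
  [1,[0.2,0.022,0.3],0],
  [1,[0.2,0.022,0.3],0],
  [1,[0.2,0.022,0.3],0],
])

```text
t: 8.35
eef_pos: [0.5594, -0.0713, 0.2909]
tool_rot: [-0.001, 0.641, 0.768, -0.001]
contact_force: [0.9, -0.2, -0.5]
gripper_width: 0.199
grasp_force: 78.2
```

Run:
```python
from station import bot
from h import *
o=bot.get_obs();print(o['eef_pos'],o['contact_force'])
a=bot.read_camera('scene')['color'][190:290,260:380,::-1];b=bot.read_camera('side')['color'][130:230,280:380,::-1]
c=np.zeros((600,800,3),'u1');f=lambda i:cv2.resize(i,None,fx=4,fy=4,interpolation=2)
c[:400,:400]=f(a)[:, :400];c[:400,400:]=f(b);cv2.imwrite('pics/ins.png',c[:400])
```

```text
[ 0.5594355  -0.07125435  0.29088645] [ 0.92042866 -0.15185949 -0.53472007]
```

View pics/ins.png

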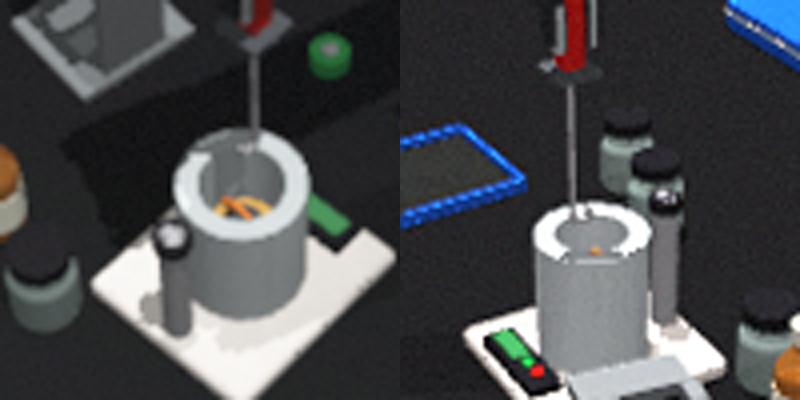

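Run:
```python
from station import bot
from h import *
s=bot.read_camera('scene');d=bot.read_camera('side')
S=lambda x,y:(260+x/4,190+y/4)
D=lambda x,y:(280+(x-400)/4,130+y/4)
z=.291-.1471
for n,p,u,zz in(('foot S',s,S(255,145),z),('foot D',d,D(574,213),z),('mouth S',s,S(242,185),.125),('mouth D',d,D(592,235),.125)):print(n,ray(p,u,zz).round(4))
print(tri([s,d],[S(255,145),D(574,213)],[s['pose'],d['pose']]))
o=bot.get_obs();print(o['eef_pos'])
print(cmd(o,[.5598,-.0625,.26]), cmd(o,[.5598,-.0625,.24]))
```

```text
foot S [ 0.5595 -0.0674  0.1439]
foot D [ 0.565  -0.0625  0.1439]
mouth S [ 0.5785 -0.0567  0.125 ]
mouth D [ 0.5775 -0.0688  0.125 ]
[ 0.56220933 -0.06621718  0.14679482]
[ 0.56038713 -0.07107412  0.29227497]
[0.043 0.005 0.161] [0.043 0.004 0.261]
```

>>> apply_moves([
  [1,[0.043,0.003,0],0],
  [1,[0.043,0.003,0],0],
  [1,[0.043,0.003,0.08],0],
  [1,[0.043,0.003,0.16],0],
  [1,[0.043,0.003,0.24],0],
  [1,[0.043,0.003,0.24],0],
])

```text
t: 9.15
eef_pos: [0.5575, -0.0617, 0.2415]
tool_rot: [-0.001, 0.64, 0.768, -0.001]
contact_force: [0.0, 0.8, -1.2]
gripper_width: 0.198
grasp_force: 78.2
```

>>> apply_moves([
  [1,[0,0,0.01],0],
  [1,[0,0,0.02],0],
  [1,[0,0,0.02],0],
])

```text
t: 9.45
eef_pos: [0.5592, -0.0623, 0.2398]
tool_rot: [0.0, 0.641, 0.768, 0.0]
contact_force: [0.3, -0.3, -1.4]
gripper_width: 0.204
grasp_force: 78.2
```

>>> apply_moves([
  [1,[0,0,0.01],0],
  [1,[0,0,0.02],0],
  [1,[0,0,0.02],0],
])

```text
t: 9.75
eef_pos: [0.5587, -0.0623, 0.2351]
tool_rot: [-0.0, 0.641, 0.768, -0.0]
contact_force: [-0.2, 0.6, -1.8]
gripper_width: 0.2
grasp_force: 78.2
```

>>> apply_moves([
  [1,[0,0,0.005],0],
  [1,[0,0,0.01],0],
  [1,[0,0,0.01],0],
])

```text
t: 10.05
eef_pos: [0.5588, -0.0623, 0.2331]
tool_rot: [-0.0, 0.641, 0.768, -0.0]
contact_force: [0.5, 0.7, -1.0]
gripper_width: 0.199
grasp_force: 78.2
```

>>> apply_moves([
  [1,[0,0,0.005],0],
  [1,[0,0,0.01],0],
  [1,[0,0,0.01],0],
])

```text
t: 10.35
eef_pos: [0.5588, -0.0623, 0.2311]
tool_rot: [-0.0, 0.641, 0.768, -0.0]
contact_force: [0.2, -0.6, -2.6]
gripper_width: 0.201
grasp_force: 78.2
```

>>> apply_moves([
  [1,[0,0,0.005],0],
  [1,[0,0,0.01],0],
  [1,[0,0,0.01],0],
])

```text
t: 10.65
eef_pos: [0.5587, -0.0623, 0.2291]
tool_rot: [-0.0, 0.641, 0.768, -0.0]
contact_force: [-0.1, -0.7, -2.6]
gripper_width: 0.199
grasp_force: 78.2
```

>>> apply_moves([
  [1,[0,0,0.005],0],
  [1,[0,0,0.01],0],
  [1,[0,0,0.01],0],
])

```text
t: 10.95
eef_pos: [0.5587, -0.0623, 0.2271]
tool_rot: [-0.0, 0.641, 0.768, -0.0]
contact_force: [0.3, 1.0, -0.7]
gripper_width: 0.201
grasp_force: 78.2
```

>>> apply_moves([
  [1,[0,0,0.005],0],
  [1,[0,0,0.01],0],
  [1,[0,0,0.01],0],
])

```text
t: 11.25
eef_pos: [0.5589, -0.0623, 0.2253]
tool_rot: [0.0, 0.641, 0.768, 0.0]
contact_force: [0.0, -0.4, -1.2]
gripper_width: 0.204
grasp_force: 78.3
```

>>> apply_moves([
  [1,[0,0,0.005],0],
  [1,[0,0,0.005],0],
  [1,[0,0,0.005],0],
])

```text
t: 11.55
eef_pos: [0.5589, -0.0623, 0.2244]
tool_rot: [0.0, 0.641, 0.768, 0.0]
contact_force: [-0.4, -0.6, 0.8]
gripper_width: 0.2
grasp_force: 78.4
```

>>> apply_moves([
  [1,[0,0,0.005],0],
  [1,[0,0,0.005],0],
  [1,[0,0,0.005],0],
])

```text
t: 11.85
eef_pos: [0.5589, -0.0623, 0.2233]
tool_rot: [0.0, 0.641, 0.768, 0.0]
contact_force: [-0.6, -0.7, 0.6]
gripper_width: 0.195
grasp_force: 78.4
```

>>> apply_moves([
  [1,[0,0,0.005],0],
  [1,[0,0,0.005],0],
  [1,[0,0,0.005],0],
])

```text
t: 12.15
eef_pos: [0.5589, -0.0623, 0.2222]
tool_rot: [0.0, 0.641, 0.768, 0.0]
contact_force: [0.2, -0.1, -0.8]
gripper_width: 0.198
grasp_force: 78.4
```

>>> apply_moves([
  [1,[0,0,0.005],0],
  [1,[0,0,0.005],0],
])

```text
t: 12.35
eef_pos: [0.5589, -0.0623, 0.2212]
tool_rot: [0.0, 0.641, 0.768, 0.0]
contact_force: [0.3, -0.1, 0.6]
gripper_width: 0.199
grasp_force: 78.4
```

>>> apply_moves([
  [1,[0,0,0.005],0],
  [1,[0,0,0.005],0],
])

```text
t: 12.55
eef_pos: [0.5589, -0.0623, 0.2202]
tool_rot: [0.0, 0.641, 0.768, 0.0]
contact_force: [-0.9, -0.4, -0.6]
gripper_width: 0.197
grasp_force: 78.4
```

>>> apply_moves([
  [1,[0,0,0.005],0],
  [1,[0,0,0.005],0],
])

```text
t: 12.75
eef_pos: [0.5589, -0.0623, 0.2192]
tool_rot: [0.0, 0.641, 0.768, 0.0]
contact_force: [-0.4, -0.2, 0.1]
gripper_width: 0.202
grasp_force: 78.4
```

>>> apply_moves([
  [1,[0,0,0.005],0],
  [1,[0,0,0.005],0],
])

```text
t: 12.95
eef_pos: [0.5588, -0.0623, 0.2182]
tool_rot: [-0.0, 0.641, 0.768, -0.0]
contact_force: [0.3, -0.7, 0.0]
gripper_width: 0.2
grasp_force: 78.4
```

>>> apply_moves([
  [1,[0,0,0.005],0],
  [1,[0,0,0.005],0],
])

```text
t: 13.15
eef_pos: [0.5588, -0.0623, 0.2172]
tool_rot: [-0.0, 0.641, 0.768, -0.0]
contact_force: [-0.7, 0.7, -0.3]
gripper_width: 0.201
grasp_force: 78.4
```

>>> apply_moves([
  [1,[0,0,0.005],0],
  [1,[0,0,0.005],0],
])

```text
t: 13.35
eef_pos: [0.5589, -0.0623, 0.2162]
tool_rot: [-0.0, 0.641, 0.768, -0.0]
contact_force: [0.2, -0.1, -0.4]
gripper_width: 0.204
grasp_force: 78.4
```

>>> apply_moves([
  [1,[0,0,0.005],0],
  [1,[0,0,0.005],0],
])

```text
t: 13.55
eef_pos: [0.559, -0.0624, 0.2157]
tool_rot: [0.0, 0.641, 0.768, 0.0]
contact_force: [-0.6, 0.3, 4.4]
gripper_width: 0.199
grasp_force: 79.1
```

>>> apply_moves([
  [1,[0,0,0.005],0],
  [1,[0,0,0.005],0],
])

```text
t: 13.75
eef_pos: [0.5593, -0.0625, 0.2155]
tool_rot: [0.0, 0.641, 0.768, 0.0]
contact_force: [-2.6, 0.3, 10.6]
gripper_width: 0.198
grasp_force: 79.9
```

>>> apply_moves([
  [1,[0,0,-0.034],0],
  [1,[0,0,-0.034],0],
  [1,[0,0.02,-0.034],0],
  [1,[0,0.04,-0.034],0],
  [1,[0,0.05,-0.034],0],
  [1,[0,0.05,-0.034],0],
])

```text
t: 14.35
eef_pos: [0.569, -0.0603, 0.2208]
tool_rot: [-0.0, 0.641, 0.768, -0.0]
contact_force: [0.2, 0.6, -0.6]
gripper_width: 0.2
grasp_force: 78.1
```

>>> apply_moves([
  [1,[0,0.015,0],0],
  [1,[0,0.025,0],0],
  [1,[0,0.025,0],0],
])

```text
t: 14.65
eef_pos: [0.5739, -0.0595, 0.2211]
tool_rot: [0.0, 0.641, 0.768, 0.0]
contact_force: [0.1, -0.3, -2.2]
gripper_width: 0.198
grasp_force: 78.1
```

>>> apply_moves([
  [1,[0,0.01,0],0],
  [1,[0,0.02,0],0],
  [1,[0,0.02,0],0],
])

```text
t: 14.95
eef_pos: [0.5778, -0.0588, 0.2211]
tool_rot: [0.0, 0.641, 0.768, 0.0]
contact_force: [0.2, -0.3, -1.3]
gripper_width: 0.204
grasp_force: 78.1
```

>>> apply_moves([
  [1,[0,0,-0.015],0],
  [1,[0,0,-0.03],0],
  [1,[0,0,-0.03],0],
])

```text
t: 15.25
eef_pos: [0.5779, -0.059, 0.2277]
tool_rot: [0.0, 0.641, 0.768, 0.0]
contact_force: [0.2, -0.3, -0.7]
gripper_width: 0.203
grasp_force: 78.1
```

>>> apply_moves([
  [1,[0,0,-0.005],0],
  [1,[0,0,-0.01],0],
  [1,[0,0,-0.01],0],
])

```text
t: 15.55
eef_pos: [0.5776, -0.0589, 0.2292]
tool_rot: [0.0, 0.641, 0.768, 0.0]
contact_force: [-0.4, -0.1, -1.0]
gripper_width: 0.198
grasp_force: 78.1
```

>>> apply_moves([
  [1,[0,0,-0.005],0],
  [1,[0,0,-0.01],0],
  [1,[0,0,-0.01],0],
])

```text
t: 15.85
eef_pos: [0.5776, -0.0589, 0.2312]
tool_rot: [0.0, 0.641, 0.768, 0.0]
contact_force: [0.3, 0.5, -1.6]
gripper_width: 0.202
grasp_force: 78.1
```

>>> apply_moves([
  [1,[0,0,-0.005],0],
  [1,[0,0,-0.01],0],
  [1,[0,0,-0.01],0],
])

```text
t: 16.15
eef_pos: [0.5777, -0.0589, 0.2333]
tool_rot: [0.0, 0.641, 0.768, 0.0]
contact_force: [0.3, -0.7, -1.1]
gripper_width: 0.197
grasp_force: 78.1
```

Tip is now about wire level without contact; continue in small lifts.

>>> apply_moves([
  [1,[0,0,-0.005],0],
  [1,[0,0,-0.01],0],
  [1,[0,0,-0.01],0],
])

```text
t: 16.45
eef_pos: [0.5777, -0.0589, 0.2353]
tool_rot: [0.0, 0.641, 0.768, 0.0]
contact_force: [-1.1, 0.4, -1.2]
gripper_width: 0.196
grasp_force: 78.1
```

>>> apply_moves([
  [1,[0,0,-0.005],0],
  [1,[0,0,-0.005],0],
])

```text
t: 16.65
eef_pos: [0.5775, -0.0589, 0.2361]
tool_rot: [-0.0, 0.641, 0.768, -0.0]
contact_force: [0.9, 0.2, -2.0]
gripper_width: 0.199
grasp_force: 78.1
```

>>> apply_moves([
  [1,[0,0,-0.005],0],
  [1,[0,0,-0.005],0],
])

```text
t: 16.85
eef_pos: [0.5771, -0.0589, 0.2367]
tool_rot: [-0.0, 0.641, 0.768, -0.0]
contact_force: [0.2, -0.2, -3.9]
gripper_width: 0.203
grasp_force: 78.0
```

>>> apply_moves([
  [1,[0,0,-0.005],0],
  [1,[0,0,-0.005],0],
])

```text
t: 17.05
eef_pos: [0.5768, -0.0589, 0.2375]
tool_rot: [-0.001, 0.641, 0.768, -0.001]
contact_force: [-1.1, -0.1, -6.0]
gripper_width: 0.196
grasp_force: 78.1
```

>>> apply_moves([
  [1,[0,-0.01,-0.005],0],
  [1,[0,-0.02,-0.01],0],
  [1,[0,-0.02,-0.015],0],
  [1,[0,-0.02,-0.02],0],
  [1,[0,-0.02,-0.025],0],
])

```text
t: 17.55
eef_pos: [0.5733, -0.0596, 0.243]
tool_rot: [-0.0, 0.641, 0.768, -0.0]
contact_force: [-1.0, -1.3, -9.8]
gripper_width: 0.197
grasp_force: 78.1
```

>>> apply_moves([
  [1,[0,0,-0.01],0],
  [1,[0,0,-0.02],0],
  [1,[0,0,-0.03],0],
  [1,[0,0,-0.04],0],
])

```text
t: 17.95
eef_pos: [0.5736, -0.0596, 0.2513]
tool_rot: [-0.0, 0.641, 0.768, -0.0]
contact_force: [-1.0, -0.9, -8.2]
gripper_width: 0.2
grasp_force: 78.1
```

>>> apply_moves([
  [1,[0,0,-0.01],0],
  [1,[0,0,-0.02],0],
  [1,[0,0,-0.03],0],
  [1,[0,0,-0.04],0],
  [1,[0,0,-0.05],0],
  [1,[0,0,-0.06],0],
  [1,[0,0,-0.07],0],
  [1,[0,0,-0.08],0],
  [1,[0,0,-0.09],0],
  [1,[0,0,-0.1],0],
  [1,[0,0,-0.11],0],
  [1,[0,0,-0.11],0],
])

```text
t: 19.15
eef_pos: [0.5738, -0.0596, 0.2735]
tool_rot: [0.0, 0.641, 0.768, 0.0]
contact_force: [-1.4, -0.3, -8.0]
gripper_width: 0.198
grasp_force: 78.2
```

>>> apply_moves([
  [1,[0,0,-0.005],0],
  [1,[0,0,-0.01],0],
  [1,[0,0,-0.01],0],
])

```text
t: 19.45
eef_pos: [0.5737, -0.0596, 0.2752]
tool_rot: [0.0, 0.641, 0.768, 0.0]
contact_force: [-1.1, 0.2, -9.2]
gripper_width: 0.203
grasp_force: 78.2
```

>>> apply_moves([
  [1,[0,0,-0.005],0],
  [1,[0,0,-0.01],0],
])

```text
t: 19.65
eef_pos: [0.5737, -0.0596, 0.2771]
tool_rot: [0.0, 0.641, 0.768, 0.0]
contact_force: [-0.2, -0.7, -9.3]
gripper_width: 0.202
grasp_force: 78.2
```

>>> apply_moves([
  [1,[0,0,-0.005],0],
  [1,[0,0,-0.005],0],
])

```text
t: 19.85
eef_pos: [0.5737, -0.0596, 0.2783]
tool_rot: [0.0, 0.641, 0.768, 0.0]
contact_force: [-0.4, 0.1, -8.6]
gripper_width: 0.203
grasp_force: 78.2
```

>>> apply_moves([
  [1,[0,0,-0.005],0],
  [1,[0,0,-0.005],0],
])

```text
t: 20.05
eef_pos: [0.5737, -0.0596, 0.2792]
tool_rot: [0.0, 0.641, 0.768, 0.0]
contact_force: [-0.2, -0.4, -8.6]
gripper_width: 0.197
grasp_force: 78.2
```

>>> apply_moves([
  [1,[0,0,-0.005],0],
  [1,[0,0,-0.005],0],
])

```text
t: 20.25
eef_pos: [0.5737, -0.0597, 0.2802]
tool_rot: [0.0, 0.641, 0.768, 0.0]
contact_force: [-1.2, -0.1, -9.3]
gripper_width: 0.204
grasp_force: 78.2
```

>>> apply_moves([
  [1,[0,0,-0.005],0],
  [1,[0,0,-0.005],0],
])

```text
t: 20.45
eef_pos: [0.5737, -0.0596, 0.2812]
tool_rot: [0.0, 0.641, 0.768, 0.0]
contact_force: [-0.5, -1.1, -8.4]
gripper_width: 0.197
grasp_force: 78.2
```

>>> apply_moves([
  [1,[0,0,-0.005],0],
  [1,[0,0,-0.01],0],
])

```text
t: 20.65
eef_pos: [0.5736, -0.0596, 0.2831]
tool_rot: [-0.0, 0.641, 0.768, -0.0]
contact_force: [-0.6, 1.0, -9.0]
gripper_width: 0.199
grasp_force: 78.2
```

>>> apply_moves([
  [1,[0,0,-0.005],0],
])

```text
t: 20.75
eef_pos: [0.5736, -0.0596, 0.2842]
tool_rot: [-0.0, 0.641, 0.768, 0.0]
contact_force: [-0.5, 0.2, -9.1]
gripper_width: 0.2
grasp_force: 78.2
```

>>> apply_moves([
  [1,[0,0,-0.005],0],
  [1,[0,0,-0.01],0],
])

```text
t: 20.95
eef_pos: [0.5736, -0.0596, 0.2862]
tool_rot: [-0.0, 0.641, 0.768, -0.0]
contact_force: [0.3, 0.0, -8.6]
gripper_width: 0.198
grasp_force: 78.2
```

>>> apply_moves([
  [1,[0,0,-0.005],0],
])

```text
t: 21.05
eef_pos: [0.5736, -0.0596, 0.2872]
tool_rot: [-0.0, 0.641, 0.768, -0.0]
contact_force: [-0.5, -0.1, -9.8]
gripper_width: 0.201
grasp_force: 78.2
```

>>> apply_moves([
  [1,[0,0,-0.005],0],
  [1,[0,0,-0.01],0],
])

```text
t: 21.25
eef_pos: [0.5736, -0.0596, 0.2892]
tool_rot: [-0.0, 0.641, 0.768, 0.0]
contact_force: [-0.1, -0.3, -8.6]
gripper_width: 0.202
grasp_force: 78.2
```

>>> apply_moves([
  [1,[0,0,-0.005],0],
])

```text
t: 21.35
eef_pos: [0.5736, -0.0596, 0.2902]
tool_rot: [-0.0, 0.641, 0.768, 0.0]
contact_force: [0.4, -0.3, -9.6]
gripper_width: 0.204
grasp_force: 78.2
```

>>> apply_moves([
  [1,[0,0,-0.005],0],
  [1,[0,0,-0.01],0],
])

```text
t: 21.55
eef_pos: [0.5736, -0.0596, 0.2922]
tool_rot: [-0.0, 0.641, 0.768, -0.0]
contact_force: [-1.3, -0.5, -9.0]
gripper_width: 0.201
grasp_force: 78.2
```

>>> apply_moves([
  [1,[0,0,-0.005],0],
])

```text
t: 21.65
eef_pos: [0.5736, -0.0596, 0.2932]
tool_rot: [-0.0, 0.641, 0.768, -0.0]
contact_force: [-0.3, 0.3, -8.8]
gripper_width: 0.197
grasp_force: 78.2
```

>>> apply_moves([
  [1,[0,0,-0.005],0],
  [1,[0,0,-0.01],0],
])

```text
t: 21.85
eef_pos: [0.5736, -0.0596, 0.2952]
tool_rot: [-0.0, 0.641, 0.768, 0.0]
contact_force: [-1.0, -0.3, -9.3]
gripper_width: 0.201
grasp_force: 78.2
```

>>> apply_moves([
  [1,[0,0,-0.005],0],
])

```text
t: 21.95
eef_pos: [0.5736, -0.0596, 0.2962]
tool_rot: [-0.0, 0.641, 0.768, 0.0]
contact_force: [-0.7, -0.7, -9.1]
gripper_width: 0.205
grasp_force: 78.2
```

>>> apply_moves([
  [1,[0,0,-0.005],0],
])

```text
t: 22.05
eef_pos: [0.5735, -0.0596, 0.297]
tool_rot: [-0.0, 0.641, 0.768, -0.0]
contact_force: [-1.2, 0.3, -11.4]
gripper_width: 0.198
grasp_force: 78.2
```

>>> apply_moves([
  [1,[0,0,-0.005],0],
])

```text
t: 22.15
eef_pos: [0.5732, -0.0596, 0.2975]
tool_rot: [-0.0, 0.641, 0.768, -0.0]
contact_force: [-0.1, -0.5, -14.6]
gripper_width: 0.2
grasp_force: 78.3
```

>>> apply_moves([
  [1,[0,0,-0.002],0],
  [1,[0,0,-0.002],0],
  [1,[0,0,-0.002],0],
])

```text
t: 22.45
eef_pos: [0.5732, -0.0596, 0.2978]
tool_rot: [-0.0, 0.641, 0.768, -0.001]
contact_force: [-0.7, -1.3, -17.3]
gripper_width: 0.199
grasp_force: 78.3
```

>>> apply_moves([
  [1,[0,0,0],0],
  [1,[0,0,0],0],
  [1,[0,0,0],0],
])

```text
t: 22.75
eef_pos: [0.5733, -0.0596, 0.2981]
tool_rot: [-0.0, 0.641, 0.768, -0.0]
contact_force: [-0.9, 0.3, -17.8]
gripper_width: 0.198
grasp_force: 78.3
```

>>> apply_moves([
  [1,[0,0,0],0],
  [1,[0,0,0],0],
  [1,[0,0,0],0],
])

```text
t: 23.05
eef_pos: [0.5733, -0.0596, 0.2982]
tool_rot: [-0.0, 0.641, 0.768, -0.0]
contact_force: [-0.9, -0.9, -19.1]
gripper_width: 0.202
grasp_force: 78.4
```

>>> apply_moves([
  [1,[0,0,0.003],0],
  [1,[0,0,0.003],0],
])

```text
t: 23.25
eef_pos: [0.5736, -0.0596, 0.298]
tool_rot: [-0.0, 0.641, 0.768, -0.0]
contact_force: [-1.2, -0.8, -16.7]
gripper_width: 0.2
grasp_force: 78.6
```

>>> apply_moves([
  [1,[0,0,0],0],
  [1,[0,0,0],0],
  [1,[0,0,0],0],
])

```text
t: 23.55
eef_pos: [0.5736, -0.0596, 0.2979]
tool_rot: [-0.0, 0.641, 0.768, 0.0]
contact_force: [-1.2, -0.4, -17.0]
gripper_width: 0.2
grasp_force: 78.6
```

>>> apply_moves([
  [1,[0,0,0],0],
  [1,[0,0,0],0],
  [1,[0,0,0],0],
])

```text
t: 23.85
eef_pos: [0.5736, -0.0596, 0.2979]
tool_rot: [-0.0, 0.641, 0.768, 0.0]
contact_force: [-1.8, 0.1, -16.4]
gripper_width: 0.198
grasp_force: 78.6
```

>>> apply_moves([
  [1,[0,0,0.01],0],
  [1,[0,0,0.025],0],
  [1,[0,0,0.045],0],
  [1,[0,0,0.065],0],
  [1,[0,0,0.065],0],
  [1,[0,0,0.065],0],
])

```text
t: 24.45
eef_pos: [0.5742, -0.0596, 0.2855]
tool_rot: [0.001, 0.641, 0.768, 0.0]
contact_force: [-0.3, -0.2, -1.2]
gripper_width: 0.2
grasp_force: 80.8
```

>>> apply_moves([
  [1,[0,-0.015,0],0],
  [1,[0,-0.03,0],0],
  [1,[0,-0.045,0],0],
  [1,[0,-0.06,0],0],
  [1,[0,-0.08,0],0],
  [1,[0,-0.08,0],0],
  [1,[0,-0.08,0],0],
])

```text
t: 25.15
eef_pos: [0.5578, -0.0624, 0.285]
tool_rot: [0.0, 0.641, 0.768, 0.0]
contact_force: [0.2, -1.0, -1.3]
gripper_width: 0.204
grasp_force: 80.8
```

>>> apply_moves([
  [1,[0,0,-0.01],0],
  [1,[0,0,-0.02],0],
  [1,[0,0,-0.02],0],
])

```text
t: 25.45
eef_pos: [0.5582, -0.0625, 0.2893]
tool_rot: [0.0, 0.641, 0.768, 0.0]
contact_force: [0.4, -0.9, -1.8]
gripper_width: 0.201
grasp_force: 80.8
```

>>> apply_moves([
  [1,[0,0,-0.01],0],
  [1,[0,0,-0.02],0],
  [1,[0,0,-0.02],0],
])

```text
t: 25.75
eef_pos: [0.5581, -0.0625, 0.2933]
tool_rot: [0.0, 0.641, 0.768, 0.0]
contact_force: [1.4, -0.0, -2.0]
gripper_width: 0.196
grasp_force: 80.8
```

>>> apply_moves([
  [1,[0,0,-0.015],0],
  [1,[0,0,-0.03],0],
  [1,[0,0,-0.03],0],
])

```text
t: 26.05
eef_pos: [0.5582, -0.0626, 0.2994]
tool_rot: [0.0, 0.641, 0.768, 0.0]
contact_force: [-0.4, -0.0, -1.3]
gripper_width: 0.199
grasp_force: 80.8
```

>>> apply_moves([
  [1,[0,0,-0.02],0],
  [1,[0,0,-0.04],0],
  [1,[0,0,-0.06],0],
  [1,[0,0,-0.06],0],
])

```text
t: 26.45
eef_pos: [0.5583, -0.0626, 0.3117]
tool_rot: [0.0, 0.641, 0.768, 0.0]
contact_force: [-0.1, -0.6, -1.1]
gripper_width: 0.195
grasp_force: 80.8
```

>>> apply_moves([
  [1,[0,0,-0.05],0],
  [1,[0,0,-0.15],0],
  [1,[0,0,-0.25],0],
  [1,[0,0,-0.25],0],
  [1,[0,0,-0.25],0],
])

```text
t: 26.95
eef_pos: [0.5579, -0.0625, 0.361]
tool_rot: [0.0, 0.641, 0.768, 0.0]
contact_force: [-0.2, 1.5, -1.8]
gripper_width: 0.198
grasp_force: 80.9
```

Run:
```python
from station import bot
from h import *
o=bot.get_obs();print(o['t'],o['eef_pos'],o['contact_force'])
x=R(o['tool_rot'])[:,0];print(np.degrees(np.arctan2(x[1],x[0])))
print(cmd(o,[.534,-.3125,o['eef_pos'][2]]))
```

```text
26.95 [ 0.55790641 -0.06245543  0.360998  ] [-0.19400667  1.51337727 -1.80546608]
100.30408028392104
[-1.209 -0.341 -0.   ]
```

>>> apply_moves([
  [1,[-0.2,-0.07,0],0.022],
  [1,[-0.4,-0.14,0],0.022],
  [1,[-0.6,-0.2,0],0.022],
  [1,[-0.8,-0.28,0],0.022],
  [1,[-1,-0.341,0],0.022],
  [1,[-1,-0.341,0],0.022],
  [1,[-1,-0.341,0],0.022],
  [1,[-1,-0.341,0],0.022],
])

```text
t: 27.75
eef_pos: [0.5268, -0.2699, 0.3599]
tool_rot: [-0.001, 0.692, 0.722, -0.0]
contact_force: [-0.1, 0.1, -1.8]
gripper_width: 0.199
grasp_force: 80.8
```

Run:
```python
from station import bot
from h import *
o=bot.get_obs();print(o['t'],o['eef_pos'],o['contact_force'])
x=R(o['tool_rot'])[:,0];print(np.degrees(np.arctan2(x[1],x[0])))
print(cmd(o,[.534,-.3125,o['eef_pos'][2]]))
```

```text
27.75 [ 0.52677907 -0.2698987   0.3598965 ] [-0.14207748  0.08742044 -1.83557658]
92.47412964613196
[-0.214  0.027 -0.   ]
```

>>> apply_moves([
  [1,[-0.1,0.027,0],0],
  [1,[-0.2,0.027,0],0],
  [1,[-0.214,0.027,0],0],
  [1,[-0.214,0.027,0],0],
  [1,[-0.214,0.027,0],0],
  [1,[-0.214,0.027,0],0],
])

```text
t: 28.35
eef_pos: [0.5342, -0.3125, 0.3608]
tool_rot: [-0.0, 0.692, 0.722, 0.0]
contact_force: [-0.0, -0.1, -0.3]
gripper_width: 0.199
grasp_force: 80.8
```

Run:
```python
from station import bot
from h import *
o=bot.get_obs();print(o['t'],o['eef_pos'],cmd(o,[.534,-.3125,.1735]))
```

```text
28.35 [ 0.53418006 -0.31247161  0.3607959 ] [-0.001 -0.001  0.936]
```

>>> apply_moves([
  [1,[0,0,0.1],0],
  [1,[0,0,0.2],0],
  [1,[0,0,0.25],0],
  [1,[0,0,0.3],0],
  [1,[0,0,0.34],0],
  [1,[0,0,0.38],0],
  [1,[0,0,0.42],0],
  [1,[0,0,0.42],0],
])

```text
t: 29.15
eef_pos: [0.5333, -0.3136, 0.2758]
tool_rot: [-0.001, 0.692, 0.722, -0.0]
contact_force: [-0.3, 0.0, -0.5]
gripper_width: 0.2
grasp_force: 80.8
```

>>> apply_moves([
  [1,[0,0,0.1],0],
  [1,[0,0,0.2],0],
  [1,[0,0,0.3],0],
  [1,[0,0,0.4],0],
  [1,[0,0,0.46],0],
  [1,[0,0,0.48],0],
  [1,[0,0,0.48],0],
  [1,[0,0,0.48],0],
])

```text
t: 29.95
eef_pos: [0.5343, -0.3145, 0.1819]
tool_rot: [0.001, 0.692, 0.722, 0.0]
contact_force: [-0.2, 0.2, -0.2]
gripper_width: 0.199
grasp_force: 80.8
```

>>> apply_moves([
  [1,[0,0,0.01],0],
  [1,[0,0,0.02],0],
  [1,[0,0,0.02],0],
])

```text
t: 30.25
eef_pos: [0.5337, -0.3139, 0.1769]
tool_rot: [-0.0, 0.692, 0.722, 0.0]
contact_force: [-0.5, -0.3, 0.1]
gripper_width: 0.2
grasp_force: 80.8
```

>>> apply_moves([
  [1,[0.006,0,0.005],0],
  [1,[0.006,0,0.01],0],
  [1,[0.006,0,0.015],0],
  [1,[0.006,0,0.015],0],
])

```text
t: 30.65
eef_pos: [0.5336, -0.3127, 0.1737]
tool_rot: [-0.0, 0.692, 0.722, -0.0]
contact_force: [-0.7, 0.0, -1.0]
gripper_width: 0.197
grasp_force: 80.8
```

>>> apply_moves([
  [1,[0,0,0.005],0],
  [1,[0,0,0.005],0],
])

```text
t: 30.85
eef_pos: [0.5336, -0.3128, 0.1727]
tool_rot: [-0.0, 0.692, 0.722, -0.0]
contact_force: [-0.0, 0.5, -1.3]
gripper_width: 0.2
grasp_force: 80.8
```

>>> apply_moves([
  [1,[0,0,0.005],0],
  [1,[0,0,0.005],0],
])

```text
t: 31.05
eef_pos: [0.5337, -0.3128, 0.1722]
tool_rot: [0.0, 0.692, 0.722, 0.0]
contact_force: [-1.6, 0.6, 1.5]
gripper_width: 0.197
grasp_force: 81.0
```

>>> apply_moves([
  [1,[0,0,0.003],0],
  [1,[0,0,0.003],0],
])

```text
t: 31.25
eef_pos: [0.5338, -0.3129, 0.1721]
tool_rot: [0.0, 0.692, 0.722, 0.0]
contact_force: [-2.5, 1.6, 6.5]
gripper_width: 0.199
grasp_force: 82.1
```

Seated. Open (half), let go, rise straight up.

>>> apply_moves([
  [0.5,[0,0,0],0],
  [0.3,[0,0,0],0],
  [0.3,[0,0,0],0],
  [0.3,[0,0,0],0],
  [0.3,[0,0,-0.05],0],
  [0.3,[0,0,-0.15],0],
  [0.3,[0,0,-0.3],0],
  [0.3,[0,0,-0.5],0],
  [0.3,[0,0,-0.7],0],
  [0.3,[0,0,-0.7],0],
  [0.3,[0,0,-0.7],0],
])

```text
t: 32.35
eef_pos: [0.534, -0.3131, 0.3127]
tool_rot: [0.001, 0.692, 0.722, 0.001]
contact_force: [0.4, -0.9, -1.0]
gripper_width: 0.699
grasp_force: 0.0
```

>>> apply_moves([
  [0.3,[0.3,0,-0.2],0],
  [0.3,[0.6,0,-0.2],0],
  [0.3,[0.6,0,-0.2],0],
  [0.3,[0.6,0,-0.2],0],
  [0.3,[0.6,0,-0.2],0],
])

```text
t: 32.85
eef_pos: [0.5283, -0.1922, 0.3504]
tool_rot: [-0.001, 0.692, 0.722, -0.0]
contact_force: [-0.8, -1.4, 0.0]
gripper_width: 0.703
grasp_force: 0.0
```

Run:
```python
from station import bot
from h import *
o=bot.get_obs();w=bot.read_camera('wrist');s=bot.read_camera('scene')
P=toolpose(o)@w['hand_eye']
print(o['t'],o['eef_pos'],o['contact_force'])
f=lambda i,W,H:cv2.resize(i[:,:,::-1],(W,H),interpolation=2)
c=np.zeros((600,800,3),'u1')
c[:330,:]=f(w['color'][70:400-70+70][:264],800,330)
c[330:600,:480]=f(s['color'][125:282,240:400-0][:90*1,:],480,270)
c[330:600,480:]=f(s['color'][200:280,270:365],320,270)
cv2.imwrite('pics/end.png',c)
```

```text
32.85 [ 0.52827266 -0.19221493  0.35036949] [-0.76750091 -1.42166776  0.04260935]
```

View pics/end.png

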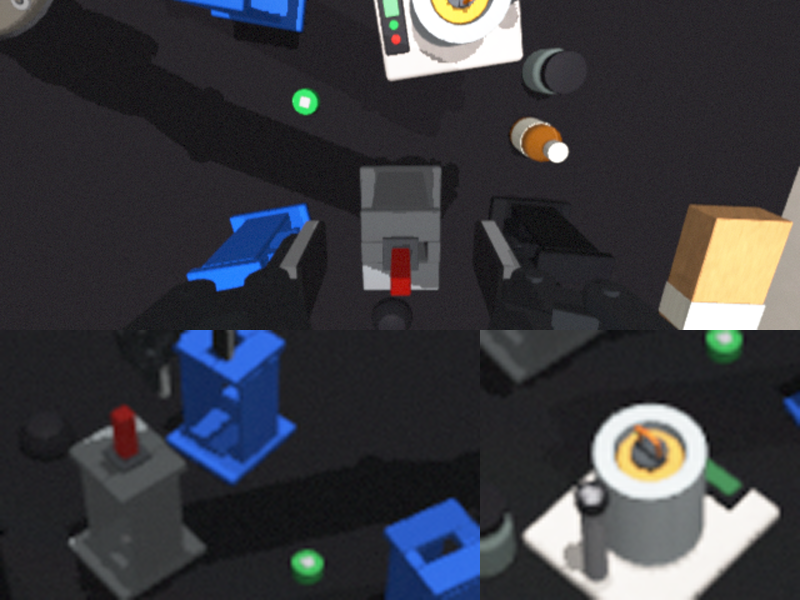

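The pictures show the hook hanging in the grey stand (about pixel 400,265), the brass plunger raised in the bore (about 650,450), and the other things still in place.

```bash
python3 -c "
from station import bot
print(bot.hand_in())"
```

```text
the job is handed in; nothing more can be done
None
```

The plunger was drawn up to its stop, held there and left up, and the hook tool is back in its stand; the job was handed in at about 33 s. The steady hold was about 0.6 s at roughly 15 to 16 N, after the pull had briefly crept to 18 to 19 N. The final picture shows the jar, oil bottle, specimen and mouse in view unmoved.

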